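# Run the GO ring gauge home on a prosthesis stud

## Robot

A 6-joint arm with a two-finger parallel gripper is mounted at the origin on the work surface. World frame = base frame: x ahead of the robot, y to its left, z up, the work surface at z = 0. Lengths are in m, angles in rad, forces in N, time in s.
With the tool pointing down it reaches from about 0.3 to 0.775 m from the base axis. Payload 14.6 kg.
Tool frame: the origin (TCP) lies midway between the tips of the shut fingers; the grasp point (between the pads) lies 19 mm behind it (grasp_offset is the distance from the TCP to the grasp point, in m); z points along the fingers, y is the line along which they close (so a half turn about z gives the same grasp; the last joint's range is limited). The gripper opens to 94 mm and grips with 3 to 60 N. Pads are 16 mm wide; open, the fingers measure 119 mm over their backs; the gripper's body (75 mm by 177 mm) begins 78 mm behind the grasp point.
Start: joints at [1.265, 0.3, 1.521, -0, 1.321, -0.067], TCP at [0.13, 0.534, 0.205] pointing down, gripper open.
Joint ranges: [-3.03, 3.03], [-0.79, 2.21], [0.23, 2.52], [-1.04, 4.18], [0, 3.07], [-2.55, 2.55]. Speed limits (rad/s): [2.22, 2.22, 2.57, 3.14, 3.14, 3.14].

## Interface

Orientations are given as [roll, pitch, yaw] about the fixed x, y, z axes, in that order (R = Rz(yaw) Ry(pitch) Rx(roll)).
In Python, from station import * gives the robot as it stands. The module is installed in compiled form; this text tells all that it offers.
- The arm moves only by the tool send_rows, never from a script. Its argument "rows" is a list of rows, each an object of numbers: "dx", "dy", "dz": the shift along the tool's x, y, z in mm; "roll": the turn about the tool's z in degrees; "jaw": the closure, from -1 (fully open) to 1 (shut). In form: [{"dx": .., "dy": .., "dz": .., "roll": .., "jaw": ..}, ...]. A call has 1 to 12 rows; each row shifts and turns the commanded pose from where the row before left it, along the tool's axes as they then stand; what a row does not reach is not made up. A row lasts 1/12 s, in which the tool goes at most 41.7 mm and 7.16 degrees, less where a joint would pass 70% of its speed; a pose out of reach is approached as far as the arm can. A call is refused whole if a number of a shift passes 41.7 or a number of a turn 7.16, either way. A call with a gripper value outside its range is refused whole. The fingers move at their own pace and stop on an object; "force" is the grip in N (left out, the last holds). Time passes only in rows, so rows that do not move let the fingers close. It gives the time, the measured TCP pose, the force, the opening and the grip force at its end, in the units of the state.
- get_obs(): the state, without advancing time (a new reading comes with each control period).
- camera(name): name is "side" or "top" or "wrist"; returns a dict with "frame" (400x640x3 uint8, red, green, blue), "z_map" (400x640 float32, m along the optical axis (not along the pixel's ray), 0 where there is no reading), "camera_matrix" (3x3 intrinsics, pixels), "rvec" (rotation vector, rad) and "tvec" (3), from world to camera coordinates, as OpenCV has them. Camera axes: x right, y down, z forward; pixel columns grow to the right and rows downward; lengths in m; the calibration is good to about 2 mm. The wrist camera is an equidistant fisheye: a pixel r from the principal point sees the ray r / f radians off the axis. A picture is of the moment at which its call begins.
- hand_in(): hands the job in; it is judged then, once.
The state is a dict: "time_s": time; "qpos": joint angles; "joint_vel": joint speeds; "tau": joint torques, N m; "ee_pos": TCP position; "eef_rot": TCP orientation; "force": force on the tool from outside, world axes, zero at the start; "moment": the same for the moment, N m; "grip_width": finger opening in m; "grip_force": force on a finger pad.
Only numpy, scipy, OpenCV 4.12 (cv2) and the standard library are available. Lean on these libraries where they do the work, as an engineer would, in place of code of your own. Each camera call takes 0.05 s, during which the arm holds its last target. There are 200 camera calls.

## Task

On the casting bench two clamped studs each carry a ring gauge that has been started on the thread. Screw the GO gauge (the thicker ring with the green face) clockwise, seen from above, until resistance rises and it is fully home on its shoulder, less than a quarter of a turn away, then let go of it. Leave the red NO-GO gauge as it is.

Things in the scene. Friction and masses are not known exactly. Their poses are not given: they have to be found in the camera images.
- go_top (a point): Centre of the top face of the GO ring gauge, on the vertical stud's axis; turns and sinks with it. Knurled steel ring, 50 mm diameter, 20 mm thick, with green top face, green belt and a white index mark on top; z up, x towards the mark. Grip the rim across its diameter from above, at any yaw. The stud, 24 mm thick, stands up to 25 mm above this point. Home, this point is 80 mm above the bench.
- go_ring (a joint): Turn of the GO ring, rad, growing clockwise seen from above (tightening). At 1.30 it is home, at a hard stop on the shoulder; it starts 0.8 to 1.25 short of that. It sinks 1.6 mm per rad, turns with a light drag of about 0.1 N m and stays where it is left.
- go_fixture: The GO stud's station, fixed to the bench; origin under its centre, on the stud's axis. Wooden base 120 (x) by 110 (y) mm, cheeks 26 mm high; on it a steel block 70 x 70 mm, its top 34 mm above the bench, with yellow ticks every eighth of a turn; then a shoulder 40 mm in diameter up to 60 mm, and the stud up to 105 mm. Green and red stations may stand either way round.
- nogo_mark (a point): White index mark on the top face of the NO-GO ring gauge, 20 mm from its stud's axis (x points from the axis to the mark). That ring is also 50 mm in diameter but only 14 mm thick, with red top face, red belt and a black groove, on a station just like the other. It turns as freely, so keep off it: this mark must stay within 6 mm of where it starts.

How it is judged:
At the end, for the whole second after the job is handed in: the GO ring is screwed home: within 0.1 rad (6 degrees) of its stop, at rest and released (value of joint go_ring above 1.2 rad and velocity of joint go_ring between -0.1 and 0.1 rad/s); the robot touches nothing.
It fails at once if the NO-GO gauge is turned: its index mark moves more than 6 mm (distance of nogo_mark from where it was at the start of the episode above 0.006 m).
It also fails if it takes over 32 s, if anything falls off the work surface, if the arm or the gripper's body presses on something with over 40 N, if the wrist force passes 120 N, or if a joint passes its speed limit or range.

## Working session

There is one attempt and no reset: what is moved stays moved. The work goes in short steps, Python scripts to look and compute and a tool call to move; the robot and the scene stay as the last step left them, time stands still between calls to the robot, and variables do not carry over. Pictures are saved under pics/ and viewed, at most 10 in all, crops included, and the job is handed in when it is done.

Besides the shell and the picture viewer there is one more tool, called after ">>>" by a JSON object that holds its "name" and its "arguments", one argument or row to a line. send_rows: Moves the arm, as the interface text tells. Its arguments: {"type":"object","properties":{"rows":{"type":"array"},"force":{"type":"number"}},"required":["rows"]}

```bash
mkdir -p pics
cat > h.py <<'E'
from station import *
import numpy as np, cv2
def world(c,u,v):
    z=float(np.median(c["z_map"][v-1:v+2,u-1:u+2])); K=np.array(c["camera_matrix"])
    p=z*np.linalg.solve(K,[u,v,1]); R=cv2.Rodrigues(np.array(c["rvec"],float))[0]
    return R.T@(p-np.array(c["tvec"]).ravel())
def wmap(c):
    K=np.array(c["camera_matrix"]);v,u=np.mgrid[:400,:640];z=c["z_map"]
    p=np.stack([(u-K[0,2])/K[0,0]*z,(v-K[1,2])/K[1,1]*z,z],-1)-np.array(c["tvec"]).ravel()
    return p@cv2.Rodrigues(np.array(c["rvec"],float))[0]
E
python3 - <<'E'
from h import *
o=get_obs();print({k:np.round(v,3) for k,v in o.items()})
c=camera("top");cv2.imwrite("pics/top.png",c["frame"][:,:,::-1])
f=c["frame"].astype(int);w=wmap(c)
for n,a,b in(("g",1,0),("r",0,1)):
    m=(f[...,a]>1.5*f[...,b])&(f[...,a]>1.3*f[...,2])&(w[...,2]>.065)&(w[...,2]<.1)
    if m.sum():
        v,u=np.nonzero(m);q=w[m];print(n,m.sum(),u.min(),u.max(),v.min(),v.max(),np.median(q,0),q.min(0),q.max(0))
E
```

```text
{'time_s': np.float64(0.0), 'qpos': array([ 1.265,  0.301,  1.522, -0.   ,  1.321, -0.067]), 'joint_vel': array([ 0.   , -0.001, -0.001, -0.   ,  0.   ,  0.   ]), 'tau': array([-2.0000e-03, -5.3180e+01, -3.5275e+01,  7.1000e-02,  2.4000e-02,
       -0.0000e+00]), 'ee_pos': array([0.13 , 0.534, 0.205]), 'eef_rot': array([-3.14 , -0.   ,  2.903]), 'force': array([-0.253, -0.638,  0.748]), 'moment': array([-0.002, -0.01 ,  0.062]), 'grip_force': np.float64(0.0), 'grip_width': np.float64(0.094)}
g 250 413 629 194 228 [ 0.55401516 -0.21669771  0.08240658] [ 0.5015153  -0.63548631  0.06546981] [ 0.57723199 -0.19837125  0.08628063]
r 292 232 631 195 239 [0.55670262 0.12973788 0.07588268] [ 0.4795788  -0.64473759  0.06501748] [0.58323498 0.15600154 0.0948126 ]
```

View pics/top.png

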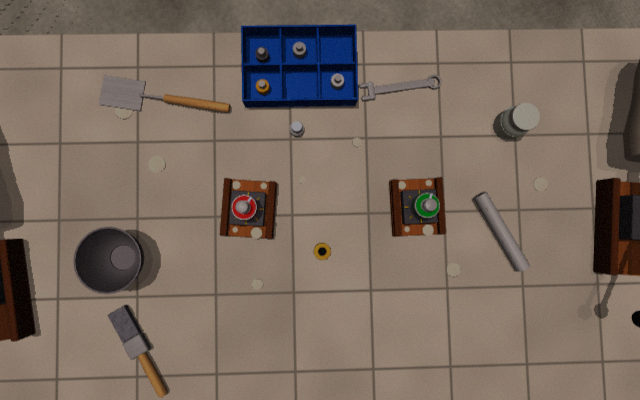

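The top view shows the green GO ring at about (427,205), roughly world (0.554, -0.217). The red ring is at (244,207), y≈+0.13. Both heights and the reach (0.595 m) are plausible, so I'll move above GO at the current height.

>>> {"name": "send_rows", "arguments": {
  "rows": [
    {"dx":-24.5,"dy":-26.2,"jaw":-1},
    {"dx":-24.5,"dy":-26.2,"jaw":-1},
    {"dx":-24.5,"dy":-26.2,"jaw":-1},
    {"dx":-24.5,"dy":-26.2,"jaw":-1},
    {"dx":-24.5,"dy":-26.2,"jaw":-1},
    {"dx":-24.5,"dy":-26.2,"jaw":-1},
    {"dx":-24.5,"dy":-26.2,"jaw":-1},
    {"dx":-24.5,"dy":-26.2,"jaw":-1},
    {"dx":-24.5,"dy":-26.2,"jaw":-1},
    {"dx":-24.5,"dy":-26.2,"jaw":-1},
    {"dx":-24.5,"dy":-26.2,"jaw":-1},
    {"dx":-24.5,"dy":-26.2,"jaw":-1}
  ]
}}

```text
invalid input at $.rows[0]: expected keys dx, dy, dz, roll, jaw
```

>>> {"name": "send_rows", "arguments": {
  "rows": [
    {"dx":-24.5,"dy":-26.2,"jaw":-1},
    {"dx":-24.5,"dy":-26.2,"jaw":-1},
    {"dx":-24.5,"dy":-26.2,"jaw":-1},
    {"dx":-24.5,"dy":-26.2,"jaw":-1},
    {"dx":-24.5,"dy":-26.2,"jaw":-1},
    {"dx":-24.5,"dy":-26.2,"jaw":-1},
    {"dx":-24.5,"dy":-26.2,"jaw":-1},
    {"dx":-24.5,"dy":-26.2,"jaw":-1},
    {"dx":-24.5,"dy":-26.2,"jaw":-1},
    {"dx":-24.5,"dy":-26.2,"jaw":-1},
    {"dx":-24.5,"dy":-26.2,"jaw":-1},
    {"dx":0,"dy":0,"jaw":-1}
  ]
}}

```text
invalid input at $.rows[0]: expected keys dx, dy, dz, roll, jaw
```

```bash
cat >> h.py <<'E'
def wfish(c):
    K=np.array(c["camera_matrix"]);v,u=np.mgrid[:400,:640];z=c["z_map"]
    x=(u-K[0,2])/K[0,0];y=(v-K[1,2])/K[1,1];t=np.hypot(x,y)+1e-9;s=np.tan(np.minimum(t,1.5))/t
    p=np.stack([x*s*z,y*s*z,z],-1)-np.array(c["tvec"]).ravel()
    return p@cv2.Rodrigues(np.array(c["rvec"],float))[0]
E
python3 - <<'E'
from h import *
from scipy.optimize import least_squares
o=get_obs();print({k:np.round(o[k],3) for k in("time_s","qpos","ee_pos","eef_rot")})
c=camera("wrist");np.save("/tmp/w.npy",c,allow_pickle=True);cv2.imwrite("pics/w1.png",c["frame"][:,:,::-1])
f=c["frame"].astype(int);w=wfish(c)
m=(f[...,1]>1.5*f[...,0])&(f[...,1]>1.3*f[...,2])&(w[...,2]>.076)&(w[...,2]<.09)&(abs(w[...,1]+.217)<.08)
q=w[m];v,u=np.nonzero(m);print(m.sum(),u.min(),u.max(),v.min(),v.max(),np.median(q,0),q.min(0),q.max(0))
print("encl",cv2.minEnclosingCircle(q[:,None,:2].astype(np.float32)*1000))
m=(w[...,2]>.1)&(w[...,2]<.108)&(np.hypot(w[...,0]-.554,w[...,1]+.217)<.04)
if m.sum(): print("stud",m.sum(),w[m].mean(0),cv2.minEnclosingCircle(w[m][:,None,:2].astype(np.float32)*1000))
E
```

```text
{'time_s': np.float64(0.05), 'qpos': array([ 1.265,  0.3  ,  1.522,  0.   ,  1.321, -0.067]), 'ee_pos': array([0.13 , 0.534, 0.205]), 'eef_rot': array([-3.14 , -0.   ,  2.903])}Traceback (most recent call last):
  File "<stdin>", line 7, in <module>
    return umr_minimum(a, axis, None, out, keepdims, initial, where)
ValueError: zero-size array to reduction operation minimum which has no identity
```

View pics/w1.png

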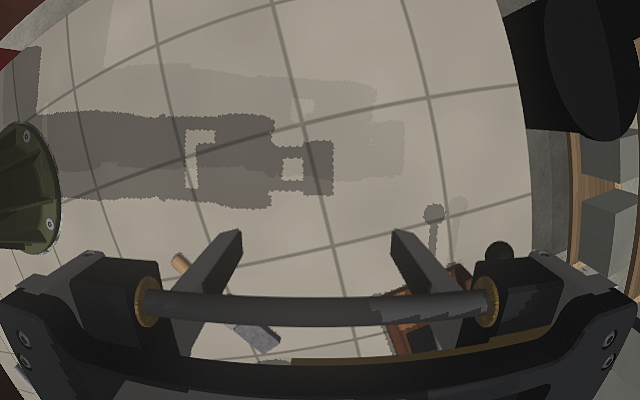

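The rows were refused because every key is required. The wrist picture, still at the start pose, shows bare bench with the fingertips at about (235,235) and (400,235). I'll resend with all the keys.

>>> {"name": "send_rows", "arguments": {
  "rows": [
    {"dx":-24.5,"dy":-26.2,"dz":0,"roll":0,"jaw":-1},
    {"dx":-24.5,"dy":-26.2,"dz":0,"roll":0,"jaw":-1},
    {"dx":-24.5,"dy":-26.2,"dz":0,"roll":0,"jaw":-1},
    {"dx":-24.5,"dy":-26.2,"dz":0,"roll":0,"jaw":-1},
    {"dx":-24.5,"dy":-26.2,"dz":0,"roll":0,"jaw":-1},
    {"dx":-24.5,"dy":-26.2,"dz":0,"roll":0,"jaw":-1},
    {"dx":-24.5,"dy":-26.2,"dz":0,"roll":0,"jaw":-1},
    {"dx":-24.5,"dy":-26.2,"dz":0,"roll":0,"jaw":-1},
    {"dx":-24.5,"dy":-26.2,"dz":0,"roll":0,"jaw":-1},
    {"dx":-24.5,"dy":-26.2,"dz":0,"roll":0,"jaw":-1},
    {"dx":-24.5,"dy":-26.2,"dz":0,"roll":0,"jaw":-1},
    {"dx":-24.5,"dy":-26.2,"dz":0,"roll":0,"jaw":-1}
  ]
}}

```text
time_s: 1.1
ee_pos: [0.3417, 0.1577, 0.2055]
eef_rot: [3.142, 0.0, 2.903]
force: [0.7, 0.1, -1.2]
grip_width: 0.0936
grip_force: 0.0
```

>>> {"name": "send_rows", "arguments": {
  "rows": [
    {"dx":-24.5,"dy":-26.2,"dz":0,"roll":0,"jaw":-1},
    {"dx":-24.5,"dy":-26.2,"dz":0,"roll":0,"jaw":-1},
    {"dx":-24.5,"dy":-26.2,"dz":0,"roll":0,"jaw":-1},
    {"dx":-24.5,"dy":-26.2,"dz":0,"roll":0,"jaw":-1},
    {"dx":-24.5,"dy":-26.2,"dz":0,"roll":0,"jaw":-1},
    {"dx":-24.5,"dy":-26.2,"dz":0,"roll":0,"jaw":-1},
    {"dx":-24.5,"dy":-26.2,"dz":0,"roll":0,"jaw":-1},
    {"dx":-24.5,"dy":-26.2,"dz":0,"roll":0,"jaw":-1},
    {"dx":-24.5,"dy":-26.2,"dz":0,"roll":0,"jaw":-1},
    {"dx":-24.5,"dy":-26.2,"dz":0,"roll":0,"jaw":-1},
    {"dx":-24.5,"dy":-26.2,"dz":0,"roll":0,"jaw":-1},
    {"dx":0,"dy":0,"dz":0,"roll":0,"jaw":-1}
  ]
}}

```text
time_s: 2.1
ee_pos: [0.5362, -0.1887, 0.2041]
eef_rot: [-3.141, -0.001, 2.9]
force: [-0.6, 0.8, 0.7]
grip_width: 0.0941
grip_force: 0.0
```

```bash
cat > look.py <<'E'
from h import *
import sys
o=get_obs();print({k:np.round(o[k],3) for k in("time_s","qpos","ee_pos","eef_rot")})
c=camera("wrist");cv2.imwrite("pics/%s.png"%sys.argv[1],c["frame"][:,:,::-1])
f=c["frame"].astype(int);w=wfish(c)
near=np.hypot(w[...,0]-.554,w[...,1]+.217)<.06
m=(f[...,1]>1.5*f[...,0])&(f[...,1]>1.3*f[...,2])&(w[...,2]>.077)&(w[...,2]<.09)&near
e=lambda m:cv2.minEnclosingCircle(w[m][:,None,:2].astype(np.float32)*1000)
if m.sum():print("green",m.sum(),np.median(w[m],0),w[m].min(0),w[m].max(0),e(m))
m=(w[...,2]>.1)&(w[...,2]<.11)&near
if m.sum():print("stud",m.sum(),w[m].mean(0),e(m))
E
python3 look.py w2
```

```text
{'time_s': np.float64(2.1), 'qpos': array([-4.030e-01,  3.430e-01,  1.468e+00, -1.000e-03,  1.332e+00,
       -1.731e+00]), 'ee_pos': array([ 0.536, -0.189,  0.204]), 'eef_rot': array([-3.141e+00, -1.000e-03,  2.900e+00])}
green 665 [ 0.54935755 -0.21567809  0.08026742] [ 0.53347681 -0.24306581  0.07770636] [ 0.57755388 -0.19929405  0.08244122] ((555.6226806640625, -221.07969665527344), 22.166959762573242)
stud 444 [ 0.55531067 -0.22167101  0.10294042] ((555.9569091796875, -221.70236206054688), 12.224518775939941)
```

View pics/w2.png

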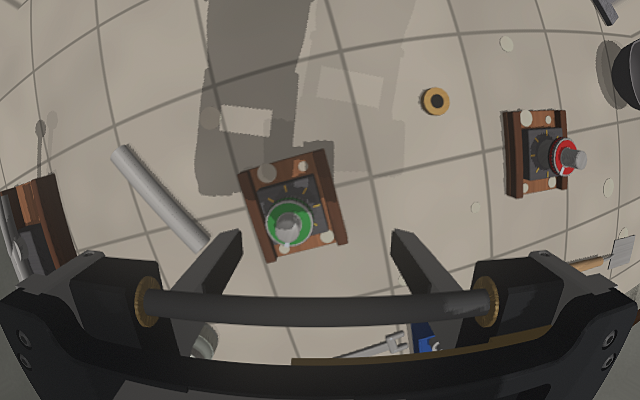

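The wrist view shows the green ring at (288,228) between the fingers. The stud fit gives a radius of 12.2 mm (12 expected), top z≈0.103, axis (0.556, -0.2215). I'll centre over it and descend part way.

>>> {"name": "send_rows", "arguments": {
  "rows": [
    {"dx":-13.5,"dy":-13.5,"dz":0,"roll":0,"jaw":-1},
    {"dx":-13.4,"dy":-13.4,"dz":0,"roll":0,"jaw":-1},
    {"dx":0,"dy":0,"dz":25,"roll":0,"jaw":-1},
    {"dx":0,"dy":0,"dz":25,"roll":0,"jaw":-1},
    {"dx":0,"dy":0,"dz":25,"roll":0,"jaw":-1},
    {"dx":0,"dy":0,"dz":0,"roll":0,"jaw":-1},
    {"dx":0,"dy":0,"dz":0,"roll":0,"jaw":-1}
  ]
}}

```text
time_s: 2.73
ee_pos: [0.5544, -0.216, 0.1303]
eef_rot: [3.141, -0.002, 2.903]
force: [0.5, 0.4, -0.1]
grip_width: 0.0939
grip_force: 0.0
```

```bash
python3 look.py w3
```

```text
{'time_s': np.float64(2.733), 'qpos': array([-0.433,  0.468,  1.47 ,  0.   ,  1.206, -1.766]), 'ee_pos': array([ 0.554, -0.216,  0.13 ]), 'eef_rot': array([ 3.141e+00, -2.000e-03,  2.903e+00])}
green 1235 [ 0.55013962 -0.21805836  0.08023491] [ 0.53412064 -0.24436047  0.07843276] [ 0.57852636 -0.1999162   0.0819787 ] ((556.4783325195312, -222.23255920410156), 22.436382293701172)
stud 810 [ 0.55541083 -0.22168202  0.10299081] ((555.8450317382812, -221.9503631591797), 12.20788860321045)
```

Stud confirmed at (0.556, -0.222). I'll correct by dx -3, dy -5.4, then descend.

>>> {"name": "send_rows", "arguments": {
  "rows": [
    {"dx":-3,"dy":-5.4,"dz":0,"roll":0,"jaw":-1},
    {"dx":0,"dy":0,"dz":20,"roll":0,"jaw":-1},
    {"dx":0,"dy":0,"dz":20,"roll":0,"jaw":-1},
    {"dx":0,"dy":0,"dz":20,"roll":0,"jaw":-1},
    {"dx":0,"dy":0,"dz":14,"roll":0,"jaw":-1},
    {"dx":0,"dy":0,"dz":0,"roll":0,"jaw":-1},
    {"dx":0,"dy":0,"dz":0,"roll":0,"jaw":-1}
  ]
}}

```text
time_s: 3.37
ee_pos: [0.557, -0.2232, 0.0576]
eef_rot: [-3.141, 0.001, 2.903]
force: [-0.7, -0.4, 0.5]
grip_width: 0.0939
grip_force: 0.0
```

>>> {"name": "send_rows", "arguments": {
  "force": 25,
  "rows": [
    {"dx":0,"dy":0,"dz":0,"roll":0,"jaw":1},
    {"dx":0,"dy":0,"dz":0,"roll":0,"jaw":1},
    {"dx":0,"dy":0,"dz":0,"roll":0,"jaw":1},
    {"dx":0,"dy":0,"dz":0,"roll":0,"jaw":1},
    {"dx":0,"dy":0,"dz":0,"roll":0,"jaw":1},
    {"dx":0,"dy":0,"dz":0,"roll":0,"jaw":1},
    {"dx":0,"dy":0,"dz":0,"roll":0,"jaw":1},
    {"dx":0,"dy":0,"dz":0,"roll":0,"jaw":1},
    {"dx":0,"dy":0,"dz":0,"roll":0,"jaw":1}
  ]
}}

```text
time_s: 4.12
ee_pos: [0.5564, -0.2233, 0.0566]
eef_rot: [-3.141, 0.0, 2.903]
force: [-1.4, -4.4, 2.2]
grip_width: 0.0492
grip_force: 25.0
```

```bash
python3 -c "
from h import *
o=get_obs();print({k:np.round(v,3) for k,v in o.items()})"
```

```text
{'time_s': np.float64(4.117), 'qpos': array([-4.420e-01,  5.640e-01,  1.513e+00, -1.000e-03,  1.065e+00,
       -1.774e+00]), 'joint_vel': array([-0.   , -0.002, -0.001,  0.002,  0.001,  0.   ]), 'tau': array([ 2.7850e+00, -6.2415e+01, -3.0270e+01,  9.5500e-01,  1.4100e-01,
        5.0000e-03]), 'ee_pos': array([ 0.556, -0.223,  0.057]), 'eef_rot': array([-3.141,  0.   ,  2.903]), 'force': array([-1.416, -4.354,  2.201]), 'moment': array([-0.792,  0.305,  0.004]), 'grip_force': np.float64(25.0), 'grip_width': np.float64(0.049)}
```

>>> {"name": "send_rows", "arguments": {
  "force": 35,
  "rows": [
    {"dx":0,"dy":0,"dz":0.2,"roll":5,"jaw":1},
    {"dx":0,"dy":0,"dz":0.1,"roll":5,"jaw":1},
    {"dx":0,"dy":0,"dz":0.2,"roll":5,"jaw":1},
    {"dx":0,"dy":0,"dz":0.1,"roll":5,"jaw":1},
    {"dx":0,"dy":0,"dz":0.1,"roll":5,"jaw":1},
    {"dx":0,"dy":0,"dz":0.2,"roll":5,"jaw":1},
    {"dx":0,"dy":0,"dz":0.1,"roll":5,"jaw":1},
    {"dx":0,"dy":0,"dz":0.1,"roll":5,"jaw":1},
    {"dx":0,"dy":0,"dz":0,"roll":0,"jaw":1}
  ]
}}

```text
time_s: 4.87
ee_pos: [0.5563, -0.2236, 0.0555]
eef_rot: [-3.141, 0.001, 2.199]
force: [-2.6, -5.6, 1.0]
grip_width: 0.0493
grip_force: 35.0
```

```bash
cat > s.py <<'E'
from h import *
o=get_obs();print({k:np.round(o[k],3) for k in ("time_s","qpos","ee_pos","eef_rot","force","moment","grip_force","grip_width")})
E
python3 s.py
```

```text
{'time_s': np.float64(4.867), 'qpos': array([-4.430e-01,  5.650e-01,  1.513e+00, -1.000e-03,  1.063e+00,
       -1.070e+00]), 'ee_pos': array([ 0.556, -0.224,  0.055]), 'eef_rot': array([-3.141e+00,  1.000e-03,  2.199e+00]), 'force': array([-2.555, -5.608,  1.014]), 'moment': array([-1.132,  0.483, -0.093]), 'grip_force': np.float64(35.001), 'grip_width': np.float64(0.049)}
```

Mz is about -0.09 N m, just the thread drag, so the ring is turning. I'll carry on in small steps and watch Mz.

>>> {"name": "send_rows", "arguments": {
  "rows": [
    {"dx":0,"dy":0,"dz":0.1,"roll":4,"jaw":1},
    {"dx":0,"dy":0,"dz":0.1,"roll":4,"jaw":1},
    {"dx":0,"dy":0,"dz":0,"roll":0,"jaw":1}
  ]
}}

```text
time_s: 5.12
ee_pos: [0.5562, -0.2236, 0.0553]
eef_rot: [-3.141, 0.001, 2.06]
force: [-2.8, -6.1, 0.8]
grip_width: 0.0495
grip_force: 35.0
```

```bash
python3 s.py
```

```text
{'time_s': np.float64(5.117), 'qpos': array([-4.430e-01,  5.650e-01,  1.513e+00, -1.000e-03,  1.062e+00,
       -9.320e-01]), 'ee_pos': array([ 0.556, -0.224,  0.055]), 'eef_rot': array([-3.141e+00,  1.000e-03,  2.060e+00]), 'force': array([-2.806, -6.097,  0.752]), 'moment': array([-1.207,  0.605, -0.104]), 'grip_force': np.float64(35.001), 'grip_width': np.float64(0.05)}
```

>>> {"name": "send_rows", "arguments": {
  "rows": [
    {"dx":0,"dy":0,"dz":0.1,"roll":4,"jaw":1},
    {"dx":0,"dy":0,"dz":0.1,"roll":4,"jaw":1},
    {"dx":0,"dy":0,"dz":0,"roll":0,"jaw":1}
  ]
}}

```text
time_s: 5.37
ee_pos: [0.5561, -0.2236, 0.0552]
eef_rot: [-3.141, 0.001, 1.921]
force: [-4.1, -5.0, 3.4]
grip_width: 0.0491
grip_force: 35.0
```

```bash
python3 s.py
```

```text
{'time_s': np.float64(5.367), 'qpos': array([-4.430e-01,  5.660e-01,  1.514e+00, -1.000e-03,  1.063e+00,
       -7.930e-01]), 'ee_pos': array([ 0.556, -0.224,  0.055]), 'eef_rot': array([-3.141e+00,  1.000e-03,  1.921e+00]), 'force': array([-4.085, -4.995,  3.413]), 'moment': array([-1.151,  0.818, -0.007]), 'grip_force': np.float64(35.001), 'grip_width': np.float64(0.049)}
```

>>> {"name": "send_rows", "arguments": {
  "rows": [
    {"dx":0,"dy":0,"dz":0.1,"roll":4,"jaw":1},
    {"dx":0,"dy":0,"dz":0.1,"roll":4,"jaw":1},
    {"dx":0,"dy":0,"dz":0,"roll":0,"jaw":1}
  ]
}}

```text
time_s: 5.62
ee_pos: [0.5561, -0.2234, 0.0551]
eef_rot: [-3.14, 0.001, 1.782]
force: [-5.9, -4.9, 5.2]
grip_width: 0.0497
grip_force: 35.0
```

```bash
python3 s.py
```

```text
{'time_s': np.float64(5.617), 'qpos': array([-0.443,  0.566,  1.514, -0.002,  1.063, -0.653]), 'ee_pos': array([ 0.556, -0.223,  0.055]), 'eef_rot': array([-3.140e+00,  1.000e-03,  1.782e+00]), 'force': array([-5.911, -4.923,  5.241]), 'moment': array([-0.824,  1.166,  0.783]), 'grip_force': np.float64(35.002), 'grip_width': np.float64(0.05)}
```

>>> {"name": "send_rows", "arguments": {
  "rows": [
    {"dx":0,"dy":0,"dz":0,"roll":4,"jaw":1},
    {"dx":0,"dy":0,"dz":0,"roll":4,"jaw":1},
    {"dx":0,"dy":0,"dz":0,"roll":0,"jaw":1}
  ]
}}

```text
time_s: 5.87
ee_pos: [0.556, -0.2234, 0.0551]
eef_rot: [-3.141, 0.001, 1.643]
force: [-6.2, -5.3, 5.5]
grip_width: 0.0494
grip_force: 35.0
```

```bash
python3 s.py
```

```text
{'time_s': np.float64(5.867), 'qpos': array([-0.443,  0.566,  1.514, -0.002,  1.063, -0.514]), 'ee_pos': array([ 0.556, -0.223,  0.055]), 'eef_rot': array([-3.141e+00,  1.000e-03,  1.643e+00]), 'force': array([-6.25 , -5.259,  5.486]), 'moment': array([-0.996,  1.249,  0.857]), 'grip_force': np.float64(35.002), 'grip_width': np.float64(0.049)}
```

Mz jumped to about 0.8 N m and levelled off between 56° and 64° of turn, so the ring is against its stop with the pads slipping. The total commanded turn is 72°, the maximum that could be needed. Release, rise and check.

>>> {"name": "send_rows", "arguments": {
  "rows": [
    {"dx":0,"dy":0,"dz":0,"roll":0,"jaw":-1},
    {"dx":0,"dy":0,"dz":0,"roll":0,"jaw":-1},
    {"dx":0,"dy":0,"dz":0,"roll":0,"jaw":-1},
    {"dx":0,"dy":0,"dz":0,"roll":0,"jaw":-1},
    {"dx":0,"dy":0,"dz":0,"roll":0,"jaw":-1},
    {"dx":0,"dy":0,"dz":0,"roll":0,"jaw":-1},
    {"dx":0,"dy":0,"dz":-20,"roll":0,"jaw":-1},
    {"dx":0,"dy":0,"dz":-25,"roll":0,"jaw":-1},
    {"dx":0,"dy":0,"dz":-30,"roll":0,"jaw":-1},
    {"dx":0,"dy":0,"dz":0,"roll":0,"jaw":-1}
  ]
}}

```text
time_s: 6.7
ee_pos: [0.5585, -0.2237, 0.1355]
eef_rot: [3.135, 0.004, 1.646]
force: [1.3, -0.2, 1.9]
grip_width: 0.0941
grip_force: 0.0
```

```bash
python3 look.py w4; python3 -c "
import cv2,numpy as np
a=[cv2.resize(cv2.imread(f'pics/{n}.png')[150:350,220:420],None,fx=2,fy=2,interpolation=2) for n in('w3','w4')]
cv2.imwrite('pics/cmp.png',np.hstack(a))"
```

```text
{'time_s': np.float64(6.7), 'qpos': array([-0.442,  0.471,  1.452,  0.   ,  1.21 , -0.517]), 'ee_pos': array([ 0.558, -0.224,  0.135]), 'eef_rot': array([3.135, 0.004, 1.646])}
green 1186 [ 0.55463337 -0.21510012  0.07872274] [ 0.53401    -0.2440125   0.07709108] [ 0.57800615 -0.19957609  0.08078694] ((555.9454345703125, -221.75735473632812), 22.3480224609375)
stud 806 [ 0.55597379 -0.22130311  0.1029198 ] ((556.0325927734375, -221.7039031982422), 12.07005786895752)
```

View pics/cmp.png

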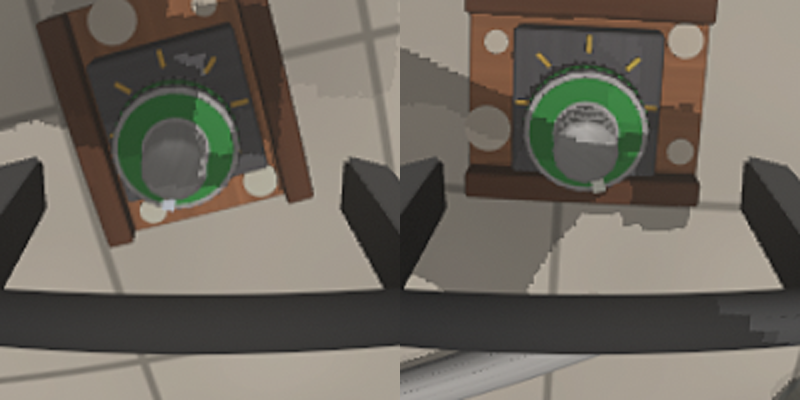

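Left is before, right is after. The ring face sank about 1.5 mm. The white mark went from (168,205) to (598,186), about 14° of slip against the 72° tool turn, so the ring turned about 57°, which matches the torque rise. There is plenty of time, so I'll re-grip and tighten again to be sure.

>>> {"name": "send_rows", "arguments": {
  "rows": [
    {"dx":1,"dy":0,"dz":25,"roll":0,"jaw":-1},
    {"dx":0,"dy":0,"dz":25,"roll":0,"jaw":-1},
    {"dx":0,"dy":0,"dz":25,"roll":0,"jaw":-1},
    {"dx":0,"dy":0,"dz":0,"roll":0,"jaw":-1},
    {"dx":0,"dy":0,"dz":0,"roll":0,"jaw":1},
    {"dx":0,"dy":0,"dz":0,"roll":0,"jaw":1},
    {"dx":0,"dy":0,"dz":0,"roll":0,"jaw":1},
    {"dx":0,"dy":0,"dz":0,"roll":0,"jaw":1},
    {"dx":0,"dy":0,"dz":0,"roll":0,"jaw":1},
    {"dx":0,"dy":0,"dz":0,"roll":0,"jaw":1},
    {"dx":0,"dy":0,"dz":0,"roll":0,"jaw":1},
    {"dx":0,"dy":0,"dz":0,"roll":0,"jaw":1}
  ]
}}

```text
time_s: 7.75
ee_pos: [0.5559, -0.222, 0.0551]
eef_rot: [-3.14, -0.0, 1.646]
force: [-5.1, 0.8, 3.5]
grip_width: 0.0494
grip_force: 35.0
```

```bash
python3 s.py
```

```text
{'time_s': np.float64(7.75), 'qpos': array([-4.410e-01,  5.650e-01,  1.515e+00, -1.000e-03,  1.063e+00,
       -5.160e-01]), 'ee_pos': array([ 0.556, -0.222,  0.055]), 'eef_rot': array([-3.14 , -0.   ,  1.646]), 'force': array([-5.111,  0.77 ,  3.502]), 'moment': array([-0.018,  1.203,  0.009]), 'grip_force': np.float64(35.001), 'grip_width': np.float64(0.049)}
```

>>> {"name": "send_rows", "arguments": {
  "rows": [
    {"dx":0,"dy":0,"dz":0,"roll":2,"jaw":1},
    {"dx":0,"dy":0,"dz":0,"roll":2,"jaw":1},
    {"dx":0,"dy":0,"dz":0,"roll":0,"jaw":1}
  ]
}}

```text
time_s: 8.0
ee_pos: [0.556, -0.222, 0.055]
eef_rot: [-3.141, 0.0, 1.576]
force: [-5.7, -0.2, 5.6]
grip_width: 0.0493
grip_force: 35.0
```

```bash
python3 s.py
```

```text
{'time_s': np.float64(8.0), 'qpos': array([-4.410e-01,  5.650e-01,  1.515e+00, -1.000e-03,  1.062e+00,
       -4.460e-01]), 'ee_pos': array([ 0.556, -0.222,  0.055]), 'eef_rot': array([-3.141,  0.   ,  1.576]), 'force': array([-5.731, -0.209,  5.64 ]), 'moment': array([-0.117,  1.103,  1.238]), 'grip_force': np.float64(35.001), 'grip_width': np.float64(0.049)}
```

>>> {"name": "send_rows", "arguments": {
  "rows": [
    {"dx":0,"dy":0,"dz":0,"roll":4,"jaw":1},
    {"dx":0,"dy":0,"dz":0,"roll":4,"jaw":1},
    {"dx":0,"dy":0,"dz":0,"roll":0,"jaw":1}
  ]
}}

```text
time_s: 8.25
ee_pos: [0.5562, -0.222, 0.0551]
eef_rot: [-3.141, 0.0, 1.434]
force: [-5.0, -0.4, 5.0]
grip_width: 0.0496
grip_force: 35.0
```

```bash
python3 s.py
```

```text
{'time_s': np.float64(8.25), 'qpos': array([-0.441,  0.565,  1.515, -0.   ,  1.062, -0.304]), 'ee_pos': array([ 0.556, -0.222,  0.055]), 'eef_rot': array([-3.141,  0.   ,  1.434]), 'force': array([-4.971, -0.395,  5.046]), 'moment': array([-0.095,  0.969,  0.072]), 'grip_force': np.float64(35.002), 'grip_width': np.float64(0.05)}
```

>>> {"name": "send_rows", "arguments": {
  "rows": [
    {"dx":0,"dy":0,"dz":0,"roll":2,"jaw":1},
    {"dx":0,"dy":0,"dz":0,"roll":2,"jaw":1},
    {"dx":0,"dy":0,"dz":0,"roll":0,"jaw":1}
  ]
}}

```text
time_s: 8.5
ee_pos: [0.5562, -0.2226, 0.0551]
eef_rot: [3.142, 0.001, 1.367]
force: [-4.8, -4.8, 3.9]
grip_width: 0.0495
grip_force: 35.0
```

```bash
python3 s.py
```

```text
{'time_s': np.float64(8.5), 'qpos': array([-0.441,  0.565,  1.515, -0.002,  1.062, -0.237]), 'ee_pos': array([ 0.556, -0.223,  0.055]), 'eef_rot': array([3.142e+00, 1.000e-03, 1.367e+00]), 'force': array([-4.772, -4.799,  3.869]), 'moment': array([-0.877,  1.037,  0.863]), 'grip_force': np.float64(35.001), 'grip_width': np.float64(0.05)}
```

>>> {"name": "send_rows", "arguments": {
  "rows": [
    {"dx":0,"dy":0,"dz":0,"roll":0,"jaw":-1},
    {"dx":0,"dy":0,"dz":0,"roll":0,"jaw":-1},
    {"dx":0,"dy":0,"dz":0,"roll":0,"jaw":-1},
    {"dx":0,"dy":0,"dz":0,"roll":0,"jaw":-1},
    {"dx":0,"dy":0,"dz":0,"roll":0,"jaw":-1},
    {"dx":0,"dy":0,"dz":0,"roll":0,"jaw":-1},
    {"dx":0,"dy":0,"dz":-20,"roll":0,"jaw":-1},
    {"dx":0,"dy":0,"dz":-25,"roll":0,"jaw":-1},
    {"dx":0,"dy":0,"dz":-30,"roll":0,"jaw":-1},
    {"dx":0,"dy":0,"dz":0,"roll":0,"jaw":-1},
    {"dx":0,"dy":0,"dz":0,"roll":0,"jaw":-1}
  ]
}}

```text
time_s: 9.42
ee_pos: [0.557, -0.2221, 0.1312]
eef_rot: [3.139, 0.001, 1.367]
force: [-0.8, 0.1, -0.9]
grip_width: 0.0941
grip_force: 0.0
```

```bash
python3 look.py w5; python3 -c "
import cv2,numpy as np
a=[cv2.resize(cv2.imread(f'pics/{n}.png')[180:260,260:340],None,fx=5,fy=5,interpolation=2) for n in('w4','w5')]
cv2.imwrite('pics/cmp2.png',np.hstack(a))"
```

```text
{'time_s': np.float64(9.417), 'qpos': array([-0.441,  0.474,  1.459,  0.   ,  1.206, -0.237]), 'ee_pos': array([ 0.557, -0.222,  0.131]), 'eef_rot': array([3.139e+00, 1.000e-03, 1.367e+00])}
green 1178 [ 0.55811817 -0.21421817  0.07874927] [ 0.53383292 -0.24346993  0.07701245] [ 0.57748166 -0.19952381  0.08167565] ((555.8128662109375, -221.50669860839844), 22.250621795654297)
stud 810 [ 0.55601871 -0.22132544  0.10296101] ((555.70361328125, -221.74560546875), 12.089689254760742)
```

View pics/cmp2.png

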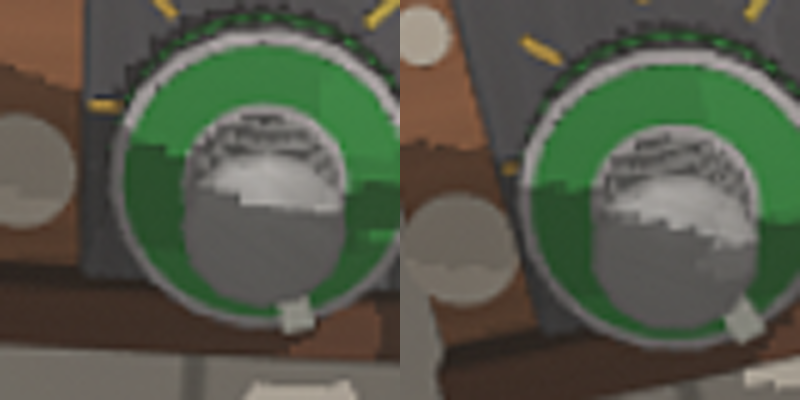

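The left crop (before re-tightening) has the mark at (297,315), about 13° off. The right crop (after) has it at (745,318), about 31° off. That shift equals the 16° tool turn, and the height is unchanged, so the ring stayed put under 1.2 N m. It is home, released and clear.

```bash
python3 -c "
from station import *
print(hand_in())"
```

```text
the job is handed in; nothing more can be done
None
```

The GO gauge is screwed home on its shoulder (about 57° of turn, and it held still when re-tightened to 1.2 N m) and released; the NO-GO gauge was not touched, and the job was handed in at about 9.4 s.

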